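# Load the curing station on a jeweller's bench

### The job

Fold the curing station's light panel up until it stands upright or a little further back, then slide every wooden setting block along the bench, without lifting it off, into single file between the two guide rails, each one wholly inside the straight part and standing upright. Then fold the panel back down over the row until it leans at 45 degrees, in line with the fixed index arm, and last of all set the dimmer lever straight up to half power. Leave the pliers, brick, bottle and dish where they are.

Things in the scene. Friction and masses are not known exactly. Their poses are not given: they have to be found in the camera images.
- block0: setting block: upright turned-wood cylinder, 34 mm diameter, 34 mm high, with a brass collet (14 mm diameter) and a stone on top, 50 mm high in all, about 0.12 kg. Identical to the other setting blocks. Origin: centre of its underside; z up along its axis. Three to five blocks are present
- block1: setting block: upright turned-wood cylinder, 34 mm diameter, 34 mm high, with a brass collet (14 mm diameter) and a stone on top, 50 mm high in all, about 0.12 kg. Identical to the other setting blocks. Origin: centre of its underside; z up along its axis. Three to five blocks are present
- block2: setting block: upright turned-wood cylinder, 34 mm diameter, 34 mm high, with a brass collet (14 mm diameter) and a stone on top, 50 mm high in all, about 0.12 kg. Identical to the other setting blocks. Origin: centre of its underside; z up along its axis. Three to five blocks are present
- block3: setting block: upright turned-wood cylinder, 34 mm diameter, 34 mm high, with a brass collet (14 mm diameter) and a stone on top, 50 mm high in all, about 0.12 kg. Identical to the other setting blocks. Origin: centre of its underside; z up along its axis. Three to five blocks are present
- block4: setting block: upright turned-wood cylinder, 34 mm diameter, 34 mm high, with a brass collet (14 mm diameter) and a stone on top, 50 mm high in all, about 0.12 kg. Identical to the other setting blocks. Origin: centre of its underside; z up along its axis. Three to five blocks are present
- station: curing station, fixed: two parallel guide rails on the bench, 38 mm apart, 25 mm high (right one 5 mm thick, left a 67 mm wide block), with a stop 205 mm from the mouth; no floor. Two splayed guides, 75 mm apart at their ends, reach 37 mm out before the mouth. Origin: on the bench, mid-lane at the mouth of the straight rails; x along the lane away from the mouth, y left to the hinge, z up
- panel (a joint): angle of the hinged light panel, rad: 0 level over the lane, 0.785 leaning 45 degrees over it in line with the fixed steel index arm at the hinge's far end, 1.571 upright, 1.75 end stop, leaning slightly back. Its stiff hinge holds it wherever it is left. 190 mm along the lane, 130 mm from hinge to free edge, 12 mm thick, white underside, cooling fins on top
- panel_hinge (a point): on the panel's hinge axis (fixed), at the middle of the panel's length: in the station's frame x 102.5, y 80, z 68 mm. The axis is parallel to the station's x
- panel_bar (a point): middle of the round steel handle bar of the panel: 12 mm thick, 90 mm long, parallel to the hinge, 165 mm from the hinge axis; 29 mm of free gap between it and the panel's free edge. At joint 0 it lies to the right of the hinge (station -y) at the same height
- dimmer: grey dimmer box fixed to the bench, 100 mm (x) by 70 mm (y) by 45 mm high, with two white tick marks on its top beside the middle of a slot. Origin: centre of its underside; the lever swings along its x
- lever (a joint): angle of the dimmer lever in rad: 0 = leaning 40 degrees (0.7 rad) towards the box's -x (off), 0.7 = straight up (half power, in line with the white ticks), 1.4 = leaning 40 degrees towards its +x (full). Stays where it is left
- lever_pivot (a point): pivot of the lever, on top of the dimmer box (45 mm above the bench); the axis is parallel to the box's y
- lever_grip (a point): centre of the lever's black cross grip, 75 mm from the pivot: a cylinder 18 mm thick, 28 mm long, parallel to the box's y
- pliers: bystander: pliers lying on the bench, 160 mm long, 15 mm high; origin: under the middle
- firebrick: bystander: grey soldering brick 100 x 150 x 30 mm; origin: centre of its underside
- spray: bystander: small white bottle, 38 mm diameter, 100 mm high; origin: centre of its underside
- dish: bystander: white bowl, 90 mm diameter, 30 mm high; origin: centre of its underside
Not all that is in view belongs to the job. Leave any red look-alike of the block4 alone.

How it is judged:
By the outcome, as a careful person would: the job done as asked, in the order asked, and still so for the second after the job is handed in, with the robot touching nothing.
Of block0, block1, block2, block3, block4 only 3 to 5 are there at a start; the rules pass over those that are not, and their reading is None.
At some moment in a run one of block0, block1, block2, block3, block4 may be knocked a few centimetres aside while the robot is not near it.
Once in a run the grip may slacken for a moment while it holds something.
It also fails if it takes over 210 s, if anything falls off the work surface, if the arm or the gripper's body presses on something with over 40 N, if the wrist force passes 120 N, or if a joint passes its speed limit or range.

### The arm

A 6-joint arm with a two-finger parallel gripper is mounted at the origin on the work surface. World frame = base frame: x ahead of the robot, y to its left, z up, the work surface at z = 0. Lengths are in mm, angles in rad, forces in N, time in s.
With the tool pointing down it reaches from about 300 to 850 mm from the base axis. Payload 5.4 kg.
Tool frame: the origin (TCP) lies at the very end of the fingers, on their centre line; the grasp point (between the pads) lies 19 mm behind it; z points along the fingers, y is the line along which they close (so a half turn about z gives the same grasp; the last joint's range is limited). The gripper opens to 85 mm and grips with 20 to 120 N. Pads are 22 mm wide; open, the fingers measure 114 mm over their backs; the gripper's body (76 mm by 85 mm) begins 54 mm behind the grasp point. The pads swing forward as they close: fully open they stand 13 mm farther back than shut.
Start: joints at [-1.394, 0.158, 1.597, -0, 1.386, -0.21], TCP at [216.881, -532.512, 231.299] pointing down, gripper open.
Joint ranges: [-2.91, 2.91], [-0.94, 2.29], [0.18, 2.7], [-1.29, 4.43], [0.17, 2.64], [-3, 3]. Speed limits (rad/s): [2.57, 2.57, 3.14, 3.14, 3.14, 3.14].

### API

Orientations are given as [roll, pitch, yaw] about the fixed x, y, z axes, in that order (R = Rz(yaw) Ry(pitch) Rx(roll)).
In Python, from cell import manip gives the robot as it stands. The module is installed in compiled form; this text tells all that it offers.
- The arm moves only by the tool carry_out, never from a script. Its argument "moves" is one flat list of numbers, 5 for each row, row after row: the closure, from -1 (fully open) to 1 (shut), then the shift along the tool's x, y, z in m, then the turn about the tool's z in rad. A call has 1 to 12 rows; each row shifts and turns the commanded pose from where the row before left it, along the tool's axes as they then stand; what a row does not reach is not made up. A row lasts 1/8 s, in which the tool goes at most 62.5 mm and 10.7 degrees, less where a joint would pass 70% of its speed; a pose out of reach is approached as far as the arm can. A call with a gripper value outside its range is refused whole. The fingers move at their own pace and stop on an object; "grip_force" is the grip in N (left out, the last holds). Time passes only in rows, so rows that do not move let the fingers close. It gives the time, the measured TCP pose, the force, the opening and the grip force at its end, in the units of the state.
- manip.get_state(): the state, without advancing time (a new reading comes with each control period).
- manip.capture(name): name is "scene" or "top"; returns the picture (420x560x3 uint8, blue, green, red); there is no depth.
- manip.camera_model(name): a dict with "camera_matrix" (3x3 intrinsics, pixels), "k1" (the pictures are not rectified: a ray, as slopes to the right and down, at radius r is drawn at 1 + k1 r^2 times it, then the intrinsics apply), "R" (3x3) and "t" (3): a world point X has camera coordinates R X + t. Camera axes: x right, y down, z forward; pixel columns grow to the right and rows downward; lengths in mm; the calibration is good to about 2 mm. A picture is of the moment at which its call begins. camera_model takes no time and is no camera call.
- manip.job_done(): hands the job in; it is judged then, once.
The state is a dict: "clock": time; "joint_pos": joint angles; "qvel": joint speeds; "tau": joint torques, N m; "tool_pos": TCP position; "orientation": TCP orientation; "ft_force": force on the tool from outside, world axes, zero at the start; "wrist_torque": the same for the moment, N m; "grip_width": opening from 0.0 (shut) to 1.0 (fully open); "grip_force": force on a finger pad.
Only numpy, scipy, OpenCV 4.12 (cv2) and the standard library are available. Lean on these libraries where they do the work, as an engineer would, in place of code of your own. Each camera call takes 0.05 s, during which the arm holds its last target. There are 200 camera calls.

## Working session

There is one attempt and no reset: what is moved stays moved. The work goes in short steps, Python scripts to look and compute and a tool call to move; the robot and the scene stay as the last step left them, time stands still between calls to the robot, and variables do not carry over. Pictures are saved under pics/ and viewed, at most 14 in all, crops included, and the job is handed in when it is done.

Besides the shell and the picture viewer there is one more tool, called in YAML: its name, and indented under it one key for each argument. carry_out: Moves the arm, as the interface text tells. Its arguments: {"type":"object","properties":{"moves":{"type":"array"},"grip_force":{"type":"number"}},"required":["moves"]}

```bash
mkdir -p pics; ls; cat > h.py <<'E'
import numpy as np,cv2
from cell import manip
def undist(m,u,v):
    K=np.array(m["camera_matrix"]);k=m["k1"]
    d=np.array([(u-K[0,2])/K[0,0],(v-K[1,2])/K[1,1]]);s=d.copy()
    for _ in range(20): s=d/(1+k*(s@s))
    return s
def ray(name,u,v):
    m=manip.camera_model(name);R=np.array(m["R"]);t=np.array(m["t"])
    s=undist(m,u,v);return -R.T@t,R.T@np.array([s[0],s[1],1])
def onplane(name,u,v,z):
    c,d=ray(name,u,v);return c+d*(z-c[2])/d[2]
def tri(u1,v1,u2,v2):
    (a,d),(b,e)=ray("scene",u1,v1),ray("top",u2,v2)
    s=np.linalg.lstsq(np.c_[d,-e],b-a,rcond=None)[0]
    p,q=a+s[0]*d,b+s[1]*e
    return (p+q)/2,np.linalg.norm(p-q)
def proj(name,X):
    m=manip.camera_model(name);K=np.array(m["camera_matrix"])
    c=np.array(m["R"])@np.array(X)+np.array(m["t"]);s=c[:2]/c[2];s=s*(1+m["k1"]*(s@s))
    return K[:2,:2]@s+K[:2,2]
E
python3 - <<'E'
from h import *
for n in("scene","top"):
    cv2.imwrite(f"pics/{n}0.png",manip.capture(n)); m=manip.camera_model(n);print(m)
print(manip.get_state())
E
```

```text
pics
{'camera_matrix': array([[510.18395552,   0.        , 287.03492997],
       [  0.        , 510.18395552, 209.9724524 ],
       [  0.        ,   0.        ,   1.        ]]), 'k1': -0.0035983610910543806, 'R': array([[-0.61311185,  0.78995043,  0.00849559],
       [ 0.6530507 ,  0.51285134, -0.55723271],
       [-0.44454319, -0.33609793, -0.83031291]]), 't': array([ 363.95679455, -346.57879192, 1483.57181664])}
{'camera_matrix': array([[382.31119574,   0.        , 280.26011371],
       [  0.        , 382.31119574, 205.09103363],
       [  0.        ,   0.        ,   1.        ]]), 'k1': 0.01990619036818287, 'R': array([[-0.02807169, -0.99954673,  0.01087727],
       [-0.99810324,  0.0274314 , -0.05511305],
       [ 0.05478969, -0.01240375, -0.99842087]]), 't': array([  18.10572631,  586.68093834, 1124.7268697 ])}
{'clock': 0.1, 'joint_pos': array([-1.39412327e+00,  1.58999381e-01,  1.59814223e+00,  4.95497389e-05,
        1.38620806e+00, -2.10101497e-01]), 'qvel': array([ 0.00049142, -0.00220871, -0.00261673,  0.00033476,  0.00125777,
        0.00023338]), 'tau': array([-6.37783105e-04, -3.96995223e+01, -3.32337105e+01, -1.98634530e-04,
        4.15271395e-03, -1.13178919e-05]), 'tool_pos': array([ 216.78568753, -531.96827566,  230.3898683 ]), 'orientation': array([-3.13988442e+00, -4.14064878e-04,  3.86765067e-01]), 'ft_force': array([-0.15509744, -0.01818059,  0.13095182]), 'wrist_torque': array([-0.01373179,  0.01059114, -0.02219626]), 'grip_force': 0.0, 'grip_width': 0.997906005552003}
```

View pics/scene0.png

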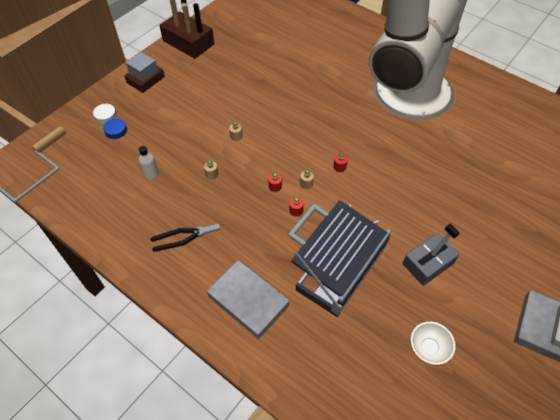

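View pics/top0.png

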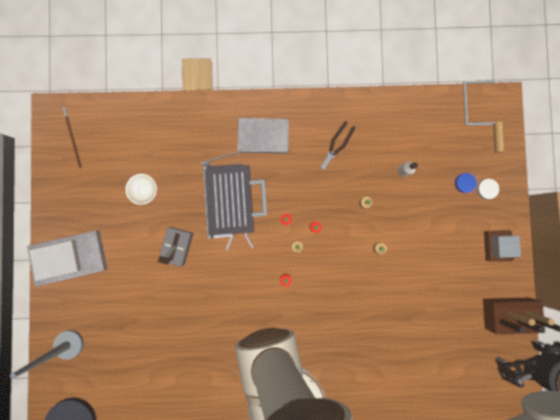

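```bash
python3 - <<'E'
from h import *
s=cv2.imread("pics/scene0.png");t=cv2.imread("pics/top0.png")
cv2.imwrite("pics/c1.png",cv2.resize(s[145:325,265:465],None,fx=3.3,fy=3.3,interpolation=cv2.INTER_CUBIC)[:, :])
cv2.imwrite("pics/c2.png",cv2.resize(t[145:295,145:325],None,fx=4,fy=4,interpolation=cv2.INTER_CUBIC))
# wooden tops / red, blobs
for n,im in(("scene",s),("top",t)):
    hsv=cv2.cvtColor(im,cv2.COLOR_BGR2HSV)
    red=((hsv[...,0]<5)|(hsv[...,0]>174))&(hsv[...,1]>200)&(hsv[...,2]>120)
    tan=(hsv[...,0]>15)&(hsv[...,0]<30)&(hsv[...,1]>60)&(hsv[...,2]>90)
    for lab,m in(("red",red),("tan",tan)):
        N,_,st,c=cv2.connectedComponentsWithStats(m.astype(np.uint8))
        for i in range(1,N):
            if st[i,4]>15: print(n,lab,st[i],c[i].round(1),onplane(n,*c[i],34 if n=="top" else 20).round(0))
E
```

```text
scene tan [357   0  27  14 241] [372.1   4.8] [-251. -301.   20.]
scene tan [182   3   5   4  20] [184.    4.5] [ 133. -786.   20.]
scene tan [ 19 114  10  10  31] [ 22.9 118.6] [ 772. -769.   20.]
scene tan [229 122  13  18 157] [235.6 130.9] [ 449. -286.   20.]
scene tan [ 33 126  32  25 266] [ 48.4 138.4] [ 774. -656.   20.]
scene tan [204 160  13  19 167] [210.2 169.2] [ 587. -251.   20.]
scene tan [300 170  14  18 172] [306.8 179.1] [461. -40.  20.]
scene tan [248 406  28  14 207] [260.8 414.7] [964. 224.  20.]
top tan [182  59  30  32 897] [196.5  74.1] [983. 240.  34.]
top tan [494 121  10  31 252] [498.4 136.6] [ 771. -650.   34.]
top tan [360 197  13  11  97] [365.6 202.3] [ 587. -249.   34.]
top tan [291 241  12  12  97] [296.7 246.4] [464. -43.  34.]
top tan [374 243  13  12  99] [379.8 248. ] [ 452. -285.   34.]
top tan [537 251  10   7  17] [542.3 253.3] [ 425. -757.   34.]
top tan [509 312  46  14 223] [532.7 318.7] [ 238. -716.   34.]
```

View pics/c1.png

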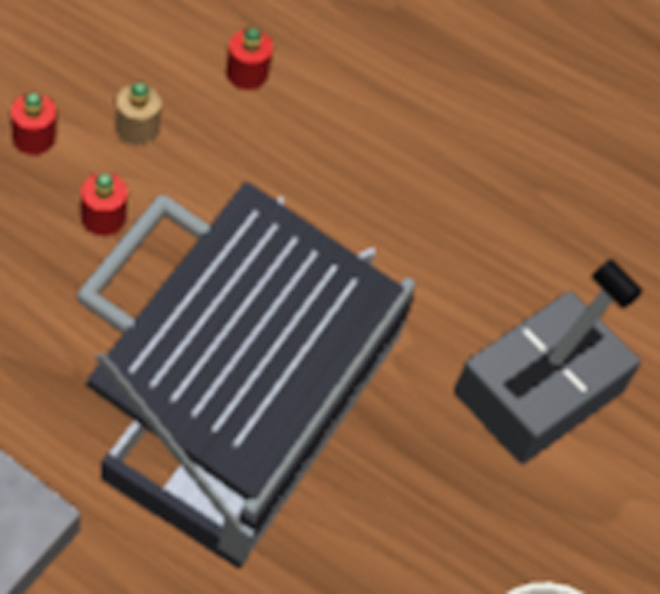

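View pics/c2.png

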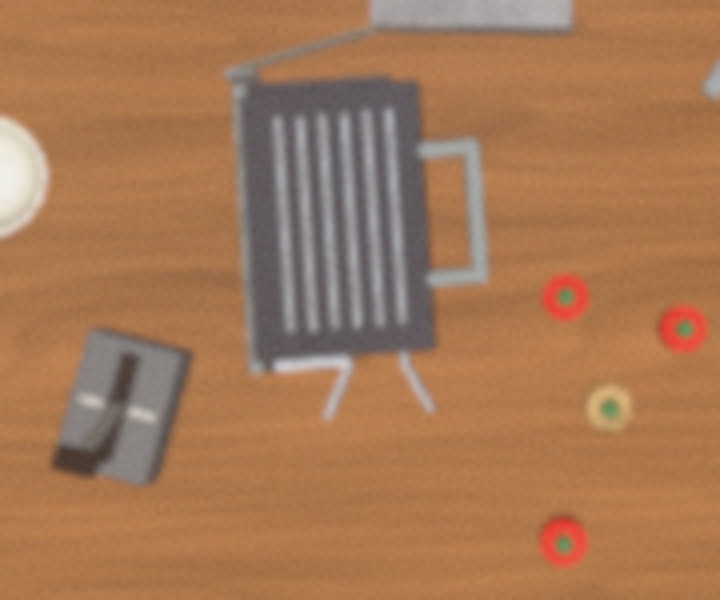

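```bash
cat > g.py <<'E'
from h import *
S=lambda x,y:(265+x/3.3,145+y/3.3)
T=lambda x,y:(145+x/4,145+y/4)
E
python3 - <<'E'
from g import *
P={"hinge near":((410,285),(257,370)),"hinge far":((250,510),(240,88)),"barA":((162,203),(473,143)),"barB":((85,295),(482,280)),"barA'":((162,203),(482,280)),"barB'":((85,295),(473,143)),
"tick1":((535,340),(90,400)),"tick1'":((535,340),(143,415)),"tick2'":((575,381),(90,400)),"grip":((617,283),(75,458)),
"pnearright":((250,183),(435,348)),"pfarright":((92,380),(415,82)),"arm tip":((103,362),(372,30)),"armbase":((238,540),(240,75))}
for k,(a,b) in P.items():
    p,e=tri(*S(*a),*T(*b));print(k,p.round(0),e.round(1))
for k,a in {"gl":(328,417),"gr":(432,410),"jl":(350,360),"jr":(403,355)}.items(): print(k,onplane("top",*T(*a),25).round(0))
for k,a in {"b1":(95,330),"b2":(190,350),"b3":(150,485),"t1":(90,400),"t2":(143,415)}.items(): print(k,onplane("top",*T(*a),45).round(0))
for k,a in {"r1":(565,297),"r2":(685,329),"r3":(564,542)}.items(): print(k,onplane("top",*T(*a),34).round(0))
E
```

```text
hinge near [496. 209.  66.] 5.9
hinge far [698. 217.  66.] 4.8
barA [629.  65. 193.] 45.7
barB [575.  28. -30.] 49.1
barA' [556.  46.  86.] 2.2
barB' [651.  50.  93.] 4.9
tick1 [486. 309.  87.] 20.4
tick1' [466. 295.  43.] 4.7
tick2' [478. 332.  44.] 3.9
grip [443. 322. 114.] 4.1
pnearright [508.  82.  88.] 7.9
pfarright [695.  90.  87.] 5.3
arm tip [717. 113. 167.] 6.4
armbase [711. 219.  47.] 3.5
gl [461. 162.  25.]
gr [464.  86.  25.]
jl [502. 145.  25.]
jr [505. 106.  25.]
b1 [529. 326.  45.]
b2 [513. 258.  45.]
b3 [417. 288.  45.]
t1 [479. 330.  45.]
t2 [467. 292.  45.]
r1 [544. -14.  34.]
r2 [ 518. -102.   34.]
r3 [366.  -8.  34.]
```

Candidates (scene px): tan (236,131), (210,169), (307,178), and red (275,181), (297,206), (340,162). The tan wooden ones fit the description and the close crop confirms (307,178). The red ones are look-alikes, so I'll leave them. The panel is nearly level, with its bar at about (603,48,90). The station is at about (502,127) with yaw 0.04. The lever leans towards its box's -x.

carry_out:
  moves: [0.39, 0, 0, 0, 0.174, 0.39, 0, 0, 0, 0.173, 0.39, 0.037, -0.05, 0, 0, 0.39, 0.037, -0.05, 0, 0, 0.39, 0.037, -0.05, 0, 0, 0.39, 0.037, -0.05, 0, 0, 0.39, 0.037, -0.05, 0, 0, 0.39, 0.037, -0.05, 0, 0, 0.39, 0.037, -0.05, 0, 0, 0.39, 0.037, -0.05, 0, 0, 0.39, 0.037, -0.05, 0, 0, 0.39, 0.037, -0.05, 0, 0]
  grip_force: 30

```text
clock: 1.6
tool_pos: [567.4, -16.2, 231.0]
orientation: [3.141, 0.0, 0.04]
ft_force: [-0.4, -0.7, 0.3]
grip_width: 0.303
grip_force: 0.0
```

```bash
cat >> h.py <<'E'
from scipy.spatial.transform import Rotation as Ro
def delta(x,y,z,yaw=None):
    s=manip.get_state();R=Ro.from_euler("xyz",s["orientation"]).as_matrix()
    if yaw is not None:
        turn=-(yaw-s["orientation"][2]); R=Ro.from_euler("xyz",[np.pi,0,yaw]).as_matrix()
        print("turn first",round(turn,3))
    print("clk",round(s["clock"],1),"tcp",s["tool_pos"].round(1),"yaw",round(s["orientation"][2],3),"F",s["ft_force"].round(1),"w",round(s["grip_width"]*85,1),"gf",round(s["grip_force"],1))
    print("delta tool mm",(R.T@(np.array([x,y,z])-s["tool_pos"])).round(1))
E
python3 -c "
from h import *
delta(603,48,130)"
```

```text
clk 1.6 tcp [567.4 -16.2 231. ] yaw 0.04 F [-0.4 -0.7  0.3] w 25.7 gf 0.0
delta tool mm [ 38.2 -62.8 100.9]
```

carry_out:
  moves: [0.39, 0.019, -0.0315, 0, 0, 0.39, 0.019, -0.0315, 0, 0, 0.39, 0, 0, 0.05, 0, 0.39, 0, 0, 0.05, 0, 0.39, 0, 0, 0, 0]

```text
clock: 2.22
tool_pos: [598.1, 46.9, 126.2]
orientation: [-3.14, 0.011, 0.04]
ft_force: [-0.1, 0.4, -1.1]
grip_width: 0.307
grip_force: 0.0
```

```bash
python3 -c "
from h import *
delta(603,48,74)
a=manip.capture('scene')[130:310,240:440];b=manip.capture('top')[145:265,190:320]
cv2.imwrite('pics/d1.png',np.hstack([cv2.resize(a,(400,360),interpolation=2),cv2.resize(b,(390,360),interpolation=2)]))"
```

```text
clk 2.2 tcp [598.1  46.9 126.2] yaw 0.04 F [-0.1  0.4 -1.1] w 26.1 gf 0.0
delta tool mm [ 5.5 -0.8 52.1]
```

View pics/d1.png

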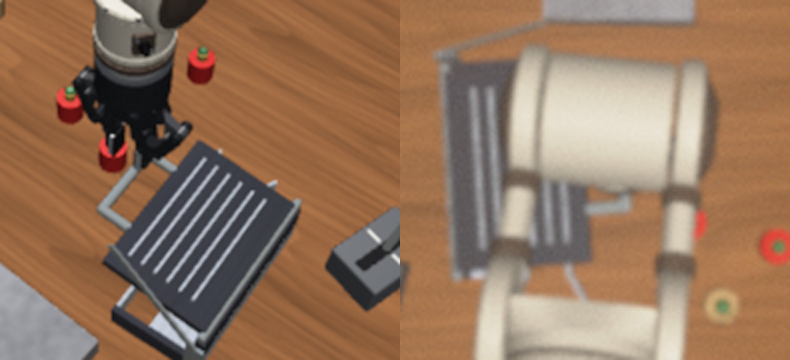

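The fingertips straddle the bar near (145,160) in the left crop, with the panel to the right. I'm descending.

carry_out:
  moves: [0.39, 0.005, -0.001, 0.02, 0, 0.39, 0, 0, 0.016, 0, 0.39, 0, 0, 0.016, 0, 0.39, 0, 0, 0, 0, 1, 0, 0, 0, 0, 1, 0, 0, 0, 0, 1, 0, 0, 0, 0, 1, 0, 0, 0, 0]

```text
clock: 3.32
tool_pos: [606.6, 49.9, 79.0]
orientation: [-3.138, 0.001, 0.04]
ft_force: [1.1, 8.4, -5.4]
grip_width: 0.124
grip_force: 29.7
```

carry_out:
  moves: [1, 0, -0.0044, -0.021, 0, 1, 0, -0.007, -0.0202, 0, 1, 0, -0.0096, -0.0192, 0, 1, 0, -0.012, -0.0178, 0, 1, 0, 0, 0, 0]
  grip_force: 40

```text
clock: 3.95
tool_pos: [605.2, 82.4, 158.9]
orientation: [-3.14, 0.001, 0.041]
ft_force: [-2.3, 4.4, -2.9]
grip_width: 0.119
grip_force: 39.8
```

carry_out:
  moves: [1, 0, -0.0142, -0.0161, 0, 1, 0, -0.0162, -0.0141, 0, 1, 0, -0.0179, -0.0118, 0, 1, 0, -0.0193, -0.0094, 0, 1, 0, -0.0203, -0.0069, 0, 1, 0, 0, 0, 0]

```text
clock: 4.7
tool_pos: [602.0, 170.0, 220.3]
orientation: [3.141, -0.001, 0.042]
ft_force: [-9.7, -1.2, 8.5]
grip_width: 0.115
grip_force: 40.9
```

```bash
python3 -c "
from h import *
delta(603,48,74)
a=manip.capture('scene')[100:310,240:440]
cv2.imwrite('pics/d2.png',cv2.resize(a,None,fx=2.5,fy=2.5,interpolation=2))"
```

```text
clk 4.7 tcp [602.  170.  220.3] yaw 0.042 F [-9.7 -1.2  8.5] w 9.7 gf 40.9
delta tool mm [ -4.3 121.8 146.4]
```

View pics/d2.png

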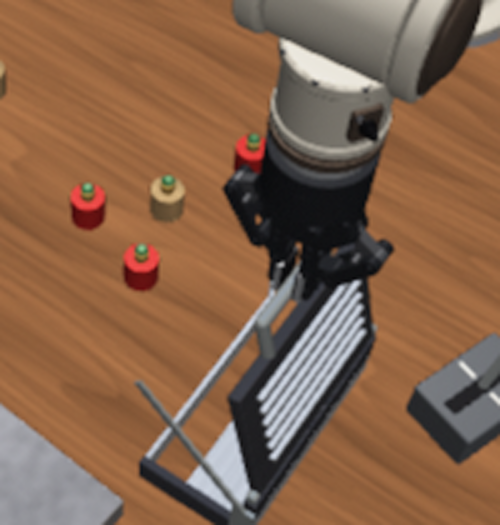

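The panel is following the bar and stands nearly upright. The lane looks empty and nothing is hidden in it.

carry_out:
  moves: [1, 0, -0.021, -0.0042, 0, 1, 0, -0.0214, -0.0014, 0, 1, 0, -0.0165, 0.001, 0, 1, 0, 0, 0, 0, 1, 0, 0, 0, 0]

```text
clock: 5.38
tool_pos: [599.9, 229.4, 224.4]
orientation: [-3.14, -0.002, 0.041]
ft_force: [-5.5, 1.7, 5.0]
grip_width: 0.12
grip_force: 41.3
```

carry_out:
  moves: [0.39, 0, 0, 0, 0, 0.39, 0, 0, 0, 0, 0.39, 0, 0, -0.05, 0, 0.39, 0, 0, -0.02, 0, 0, -0.029, 0.053, 0, 0, 0, -0.029, 0.053, 0, 0, 0, -0.029, 0.053, 0, 0, 0, -0.029, 0.053, 0, 0, 0, -0.029, 0.053, 0, 0, 0, 0, 0, 0, -0.174, 0, 0, 0, 0, -0.174, 0, 0, 0, 0, -0.174]

```text
clock: 6.88
tool_pos: [465.6, -43.8, 290.4]
orientation: [3.141, -0.0, 0.567]
ft_force: [-0.7, 0.4, -0.7]
grip_width: 0.5
grip_force: 0.0
```

```bash
cat >> h.py <<'E'
def blocks():
    t=manip.capture("top");hsv=cv2.cvtColor(t,cv2.COLOR_BGR2HSV)
    m=(hsv[...,0]>15)&(hsv[...,0]<30)&(hsv[...,1]>60)&(hsv[...,2]>90)
    m=cv2.morphologyEx(m.astype(np.uint8),cv2.MORPH_CLOSE,np.ones((5,5)))
    N,_,st,c=cv2.connectedComponentsWithStats(m)
    for i in range(1,N):
        if 40<st[i,4]<200 and 190<c[i][0]<480: print("blk",st[i],c[i].round(1),onplane("top",*c[i],34).round(0))
    return t
E
python3 -c "
from h import *
blocks(); delta(464,-43,60,1.611)"
```

```text
blk [360 197  13  11 114] [365.7 202. ] [ 588. -249.   34.]
blk [374 243  13  11 114] [379.8 248. ] [ 452. -285.   34.]
turn first -1.039
clk 6.9 tcp [465.6 -43.6 290.3] yaw 0.572 F [-0.6  0.5 -0.6] w 42.5 gf 0.0
delta tool mm [  0.7  -1.6 230.3]
```

carry_out:
  moves: [-0.3, 0, 0, 0, -0.174, -0.3, 0, 0, 0, -0.173, -0.3, 0, 0, 0, -0.173, -0.3, 0, 0, 0.04, -0.173, -0.3, 0, 0, 0.045, -0.173, -0.3, 0, 0, 0.045, -0.173, -0.3, 0, -0.0015, 0.045, 0, -0.3, 0, 0, 0.04, 0, -0.3, 0, 0, 0, 0]

```text
clock: 8.05
tool_pos: [461.3, -42.4, 72.6]
orientation: [-3.135, -0.003, 1.599]
ft_force: [0.1, -0.1, 0.5]
grip_width: 0.652
grip_force: 0.0
```

```bash
python3 -c "
from h import *
delta(464,-43,8,1.611)
a=manip.capture('scene')[60:240,220:420]
cv2.imwrite('pics/d3.png',cv2.resize(a,None,fx=2.5,fy=2.5,interpolation=2))"
```

```text
turn first -0.012
clk 8.1 tcp [461.3 -42.4  72.6] yaw 1.599 F [ 0.1 -0.1  0.5] w 55.4 gf 0.0
delta tool mm [-0.7  2.6 64.6]
```

View pics/d3.png

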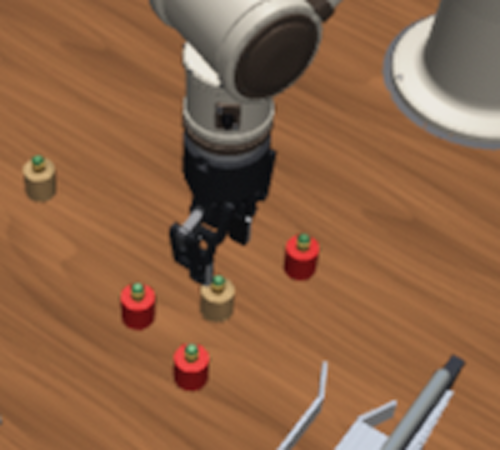

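The gripper is directly above the tan block at crop (217,298), with the red blocks clear on either side.

carry_out:
  moves: [-0.3, 0, 0.0015, 0.032, 0, -0.3, 0, 0, 0.028, 0, -0.3, 0, 0, 0, 0, 1, 0, 0, 0, 0, 1, 0, 0, 0, 0, 1, 0, 0, 0, 0, 1, 0, 0, 0, 0]
  grip_force: 25

```text
clock: 8.98
tool_pos: [467.5, -44.1, 17.8]
orientation: [3.138, 0.002, 1.601]
ft_force: [-1.7, 0.8, 8.2]
grip_width: 0.384
grip_force: 24.7
```

```bash
python3 -c "
from h import *
t=manip.capture('top');s=manip.capture('scene')
cv2.imwrite('pics/e1.png',np.hstack([cv2.resize(t[150:260,190:260],(350,550),interpolation=2),cv2.resize(s[180:320,290:400],(432,550),interpolation=2)]))"
```

```text
(no output)
```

View pics/e1.png

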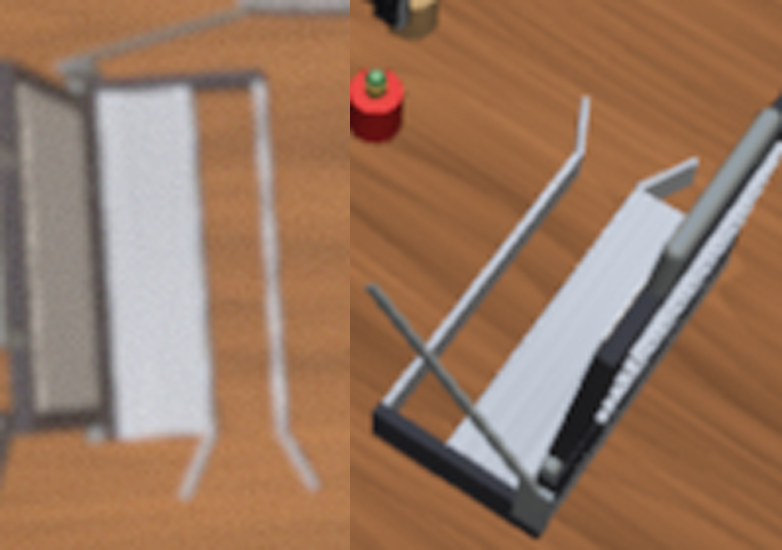

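```bash
python3 -c "
from h import *
T=lambda x,y:onplane('top',190+x/5,150+y/5,25).round(1)
S=lambda x,y:onplane('scene',290+x/3.93,180+y/3.93,25).round(1)
print([T(*p) for p in((213,432),(193,88),(277,432),(254,88),(184,498),(315,488))])
print([S(*p) for p in((290,190),(98,442),(230,152),(35,405))])
delta(440,128,15)"
```

```text
[array([498.1, 144.7,  25. ]), array([702.2, 152.2,  25. ]), array([497. , 107.1,  25. ]), array([701.2, 116. ,  25. ]), array([460. , 162.5,  25. ]), array([463.6,  85.5,  25. ])]
[array([498.1, 152.3,  25. ]), array([699.8, 158.2,  25. ]), array([497.8, 109.2,  25. ]), array([703.3, 117.6,  25. ])]
clk 9.1 tcp [467.5 -44.1  17.8] yaw 1.601 F [-1.1 -0.2  7.3] w 32.7 gf 24.7
delta tool mm [172.8 -22.4   2.4]
```

carry_out:
  moves: [1, 0.024, -0.004, 0, 0, 1, 0.024, -0.004, 0, 0, 1, 0.024, -0.004, 0, 0, 1, 0.024, -0.004, 0, 0, 1, 0.006, -0.018, 0, 0, 1, 0.006, -0.018, 0, 0, 1, 0.022, 0.001, 0, 0, 1, 0.022, 0.001, 0, 0, 1, 0.022, 0.001, 0, 0, 1, 0, 0, 0, 0]

```text
clock: 10.32
tool_pos: [413.8, 130.5, 17.6]
orientation: [3.136, -0.001, 1.602]
ft_force: [0.3, 4.3, 7.0]
grip_width: 0.385
grip_force: 26.1
```

```bash
python3 -c "
from h import *
delta(500,127.5,15,1.609)"
```

```text
turn first -0.007
clk 10.3 tcp [413.8 130.5  17.6] yaw 1.602 F [0.3 4.3 7. ] w 32.7 gf 26.1
delta tool mm [-6.3 86.1  2.6]
```

carry_out:
  moves: [1, -0.004, 0.02, 0, -0.007, 1, 0, 0.02, 0, 0, 1, 0, 0.02, 0, 0, 1, 0, 0.02, 0, 0, 1, 0, 0, 0, 0]

```text
clock: 10.95
tool_pos: [494.5, 127.4, 17.2]
orientation: [3.136, 0.0, 1.607]
ft_force: [3.4, -0.2, 6.2]
grip_width: 0.385
grip_force: 26.4
```

```bash
python3 -c "
from h import *
delta(498,127.5,15,1.609)
a=manip.capture('scene')[130:280,320:450]
cv2.imwrite('pics/d4.png',cv2.resize(a,None,fx=3.5,fy=3.5,interpolation=2))"
```

```text
turn first -0.002
clk 10.9 tcp [494.5 127.4  17.2] yaw 1.607 F [ 3.4 -0.2  6.2] w 32.7 gf 26.4
delta tool mm [-0.   3.5  2.2]
```

View pics/d4.png

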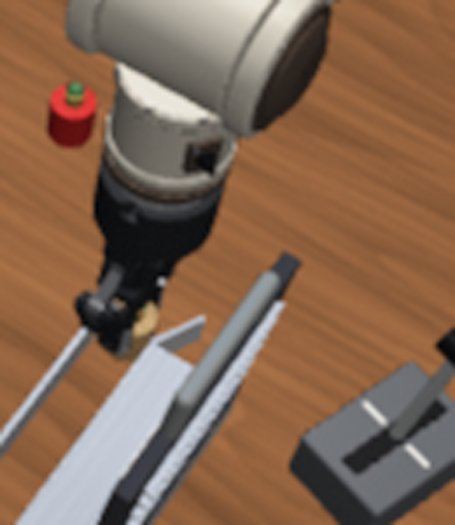

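The block is at the mouth at crop (140,330), with the front finger between the rails. I'm continuing slowly.

carry_out:
  moves: [1, 0, 0.01, 0, 0, 1, 0, 0.01, 0, 0, 1, 0, 0, 0, 0]

```text
clock: 11.38
tool_pos: [511.4, 128.5, 17.1]
orientation: [-3.141, -0.0, 1.608]
ft_force: [-4.9, -0.4, 14.2]
grip_width: 0.386
grip_force: 27.2
```

carry_out:
  moves: [1, -0.001, 0.01, 0, 0, 1, 0, 0.005, 0, 0, 1, 0, 0, 0, 0]

```text
clock: 11.75
tool_pos: [525.5, 128.2, 17.1]
orientation: [-3.139, -0.0, 1.608]
ft_force: [-8.0, 0.0, 17.3]
grip_width: 0.384
grip_force: 27.5
```

carry_out:
  moves: [1, 0, 0.012, 0, 0, 1, 0, 0.012, 0, 0, 1, 0, 0, 0, 0]

```text
clock: 12.12
tool_pos: [551.0, 129.0, 17.1]
orientation: [3.141, -0.0, 1.608]
ft_force: [-2.0, -0.2, 9.8]
grip_width: 0.383
grip_force: 26.8
```

carry_out:
  moves: [-0.1, 0, 0, 0, 0, -0.1, 0, 0, 0, 0, -0.1, 0, 0, -0.03, 0, -0.1, 0, 0, -0.05, 0, -0.1, 0, 0, -0.04, 0, -0.3, -0.0513, -0.0143, 0, 0, -0.3, -0.0513, -0.0143, 0, 0, -0.3, -0.0513, -0.0143, 0, 0, -0.3, -0.0513, -0.0143, 0, 0, -0.3, -0.0513, -0.0143, 0, 0, -0.3, -0.0513, -0.0143, 0, 0, -0.3, -0.0513, -0.0143, 0, 0]

```text
clock: 13.62
tool_pos: [462.6, -234.8, 135.0]
orientation: [-3.141, -0.001, 1.608]
ft_force: [0.3, 0.1, -0.0]
grip_width: 0.649
grip_force: 0.0
```

```bash
python3 -c "
from h import *
t=blocks();s=manip.capture('scene')
cv2.imwrite('pics/f1.png',np.hstack([cv2.resize(t[150:260,190:260],(350,550),interpolation=2),cv2.resize(s[180:320,290:400],(432,550),interpolation=2)]))
delta(452,-285,15,1.608)"
```

```text
blk [360 197  12  11 112] [365.8 202. ] [ 588. -250.   34.]
blk [232 213  11  12 105] [237.1 218.4] [550. 129.  34.]
turn first -0.006
clk 13.7 tcp [ 462.3 -237.8  135.4] yaw 1.602 F [ 0.2  0.8 -0.7] w 55.2 gf 0.0
delta tool mm [-46.8 -12.1 120.4]
```

View pics/f1.png

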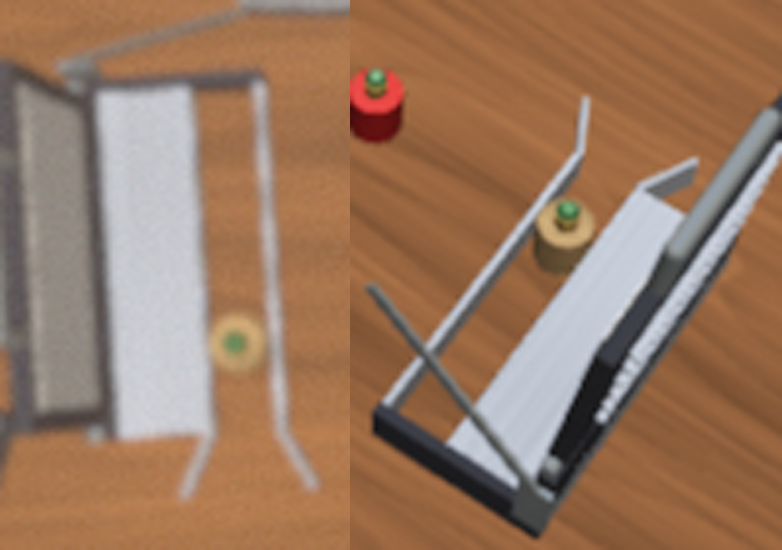

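The first block stands upright in the lane at (550,129). Next is the block at (452,-285).

carry_out:
  moves: [-0.3, -0.0468, -0.01, 0, 0, -0.3, 0, 0, 0.04, 0, -0.3, 0, 0, 0.04, 0, -0.3, 0, 0, 0.03, 0, -0.3, 0, 0, 0.011, 0, -0.3, 0, 0, 0, 0, 1, 0, 0, 0, 0, 1, 0, 0, 0, 0, 1, 0, 0, 0, 0, 1, 0, 0, 0, 0]

```text
clock: 14.98
tool_pos: [456.5, -281.6, 16.1]
orientation: [3.14, 0.002, 1.608]
ft_force: [-1.1, 0.8, 6.6]
grip_width: 0.387
grip_force: 25.3
```

```bash
python3 -c "
from h import *
delta(450,50,15,1.608)
s=manip.capture('scene');hsv=cv2.cvtColor(s,cv2.COLOR_BGR2HSV)
m=((hsv[...,0]>15)&(hsv[...,0]<30)&(hsv[...,1]>60)&(hsv[...,2]>90)).astype(np.uint8)
N,_,st,c=cv2.connectedComponentsWithStats(m)
for i in range(1,N):
  if st[i,4]>15 and st[i,0]>150 and st[i,1]>50 and st[i,1]<380: print(st[i],c[i].round(1),onplane('scene',*c[i],20).round(0))"
```

```text
turn first -0.0
clk 15.0 tcp [ 456.5 -281.6   16.1] yaw 1.608 F [-1.1  0.8  6.6] w 32.9 gf 25.3
delta tool mm [331.6   5.8   1.1]
[234 125   7  16  79] [237.1 132.3] [ 450. -280.   20.]
[204 160  13  19 166] [210.2 169.2] [ 587. -251.   20.]
[337 230  15  20 179] [344.3 239.3] [548. 132.  20.]
```

carry_out:
  moves: [1, 0.02, -0.005, 0, 0, 1, 0.033, 0, 0, 0, 1, 0.033, 0, 0, 0, 1, 0.033, 0, 0, 0, 1, 0.033, 0, 0, 0, 1, 0.033, 0, 0, 0, 1, 0.033, 0.001, 0, 0, 1, 0.033, 0.002, 0, 0, 1, 0.033, 0.003, 0, 0, 1, 0.033, 0.002, 0, 0, 1, 0.012, 0, 0, 0, 1, 0, 0, 0, 0]

```text
clock: 16.52
tool_pos: [448.2, 49.3, 16.1]
orientation: [3.137, -0.001, 1.609]
ft_force: [-0.1, 3.9, 7.9]
grip_width: 0.387
grip_force: 25.8
```

```bash
python3 -c "
from h import *
delta(413,131,15,1.608)"
```

```text
turn first 0.001
clk 16.5 tcp [448.2  49.3  16.1] yaw 1.609 F [-0.1  3.9  7.9] w 32.9 gf 25.8
delta tool mm [ 83.  -32.2   1.1]
```

carry_out:
  moves: [1, 0.005, -0.0175, 0, 0, 1, 0.005, -0.0175, 0, 0, 1, 0.024, 0.001, 0, 0, 1, 0.024, 0.001, 0, 0, 1, 0.024, 0.001, 0, 0, 1, 0, 0, 0, 0, 1, 0, 0, 0, 0]

```text
clock: 17.4
tool_pos: [413.0, 129.5, 15.8]
orientation: [3.138, -0.001, 1.608]
ft_force: [0.4, 3.8, 6.7]
grip_width: 0.385
grip_force: 26.1
```

```bash
python3 -c "
from h import *
delta(500,131,15,1.608)
s=manip.capture('scene');t=manip.capture('top')
for n,im in(('scene',s),('top',t)):
  hsv=cv2.cvtColor(im,cv2.COLOR_BGR2HSV)
  m=((hsv[...,0]>15)&(hsv[...,0]<30)&(hsv[...,1]>60)&(hsv[...,2]>90)).astype(np.uint8)
  N,_,st,c=cv2.connectedComponentsWithStats(m)
  for i in range(1,N):
    if st[i,4]>15 and 180<st[i,0]<480 and 90<st[i,1]<380: print(n,st[i],c[i].round(1),onplane(n,*c[i],20 if n=='scene' else 34).round(0))"
```

```text
turn first -0.0
clk 17.4 tcp [413.  129.5  15.8] yaw 1.608 F [0.4 3.8 6.7] w 32.7 gf 26.1
delta tool mm [-1.8 87.   0.8]
scene [204 160  13  19 163] [210.2 169.2] [ 587. -251.   20.]
scene [376 196   6  12  27] [378.8 200.7] [406. 137.  20.]
scene [337 230  15  20 176] [344.2 239.4] [548. 132.  20.]
top [360 196  13  12 104] [365.6 202. ] [ 588. -249.   34.]
top [232 213  11  11  92] [237.2 218.1] [551. 129.  34.]
```

carry_out:
  moves: [1, -0.001, 0.02, 0, 0, 1, 0, 0.02, 0, 0, 1, 0, 0.02, 0, 0, 1, 0, 0.015, 0, 0, 1, 0, 0.01, 0, 0, 1, 0, 0.01, 0, 0, 1, 0, 0, 0, 0]

```text
clock: 18.38
tool_pos: [503.6, 132.5, 15.0]
orientation: [-3.134, -0.003, 1.607]
ft_force: [-11.1, 6.4, 16.3]
grip_width: 0.387
grip_force: 28.1
```

carry_out:
  moves: [1, 0.001, 0.01, 0, 0, 1, 0, 0.01, 0, 0, 1, 0, 0.01, 0, 0, 1, 0, 0, 0, 0]

```text
clock: 18.88
tool_pos: [536.0, 133.9, 14.9]
orientation: [-3.14, -0.002, 1.607]
ft_force: [-2.5, 3.3, 5.3]
grip_width: 0.389
grip_force: 27.2
```

carry_out:
  moves: [1, 0, 0.012, 0, 0, 1, 0, 0.005, 0, 0, 1, 0, 0, 0, 0, -0.1, 0, 0, 0, 0, -0.1, 0, 0, 0, 0, -0.1, 0, 0, -0.03, 0, -0.1, 0, 0, -0.05, 0, -0.3, 0, 0, -0.04, 0, -0.3, -0.05, 0.004, 0, 0, -0.3, -0.05, 0.004, 0, 0, -0.3, -0.05, 0.004, 0, 0, -0.3, -0.05, 0.004, 0, 0]

```text
clock: 20.38
tool_pos: [576.7, -67.0, 134.4]
orientation: [3.141, 0.0, 1.608]
ft_force: [0.6, -0.0, 0.2]
grip_width: 0.649
grip_force: 0.0
```

```bash
python3 -c "
from h import *
t=blocks();s=manip.capture('scene')
cv2.imwrite('pics/f2.png',np.hstack([cv2.resize(t[150:260,190:260],(350,550),interpolation=2),cv2.resize(s[180:320,290:400],(432,550),interpolation=2)]))
delta(589.5,-250,15,1.608)"
```

```text
blk [231 194  11  12 105] [236.  199.5] [606. 132.  34.]
blk [355 196  18  12 120] [365.2 202. ] [ 588. -248.   34.]
blk [232 212  12  12 114] [237.9 217.6] [553. 127.  34.]
turn first -0.005
clk 20.5 tcp [577.2 -70.1 134.7] yaw 1.603 F [ 0.6 -0.1 -0.1] w 55.4 gf 0.0
delta tool mm [-180.2    5.6  119.7]
```

carry_out:
  moves: [-0.3, -0.045, 0.002, 0, 0, -0.3, -0.045, 0.002, 0, 0, -0.3, -0.045, 0.002, 0, 0, -0.3, -0.0445, 0, 0, 0, -0.3, 0, 0, 0.04, 0, -0.3, 0, 0, 0.04, 0, -0.3, 0, 0, 0.03, 0, -0.3, 0, 0, 0.009, 0, -0.3, 0, 0, 0, 0, 1, 0, 0, 0, 0, 1, 0, 0, 0, 0, 1, 0, 0, 0, 0]

```text
clock: 21.98
tool_pos: [590.5, -245.0, 17.5]
orientation: [3.139, 0.002, 1.608]
ft_force: [-0.5, 1.1, 7.3]
grip_width: 0.387
grip_force: 25.4
```

```bash
python3 -c "
from h import *
t=blocks()
delta(445,-245,15,1.608)"
```

```text
blk [231 194  11  12 106] [236.  199.4] [606. 132.  34.]
blk [232 212  12  12 111] [237.8 217.8] [552. 127.  34.]
turn first -0.0
clk 22.0 tcp [ 590.5 -245.    17.5] yaw 1.608 F [-0.7  1.2  5.7] w 32.8 gf 25.5
delta tool mm [   5.4 -145.4    2.5]
```

carry_out:
  moves: [1, 0.001, -0.022, 0, 0, 1, 0.001, -0.031, 0, 0, 1, 0.001, -0.031, 0, 0, 1, 0.001, -0.031, 0, 0, 1, 0.01, -0.025, 0, 0, 1, 0.033, 0.0012, 0, 0, 1, 0.035, 0.0013, 0, 0, 1, 0.035, 0.0013, 0, 0, 1, 0.035, 0.0013, 0, 0, 1, 0.035, 0.0013, 0, 0, 1, 0.035, 0.0013, 0, 0, 1, 0, 0, 0, 0]

```text
clock: 23.52
tool_pos: [451.0, -25.5, 17.5]
orientation: [3.137, -0.0, 1.61]
ft_force: [0.7, 6.3, 11.6]
grip_width: 0.385
grip_force: 26.2
```

```bash
python3 -c "
from h import *
delta(413,131,15,1.608)"
```

```text
turn first 0.002
clk 23.5 tcp [451.  -25.5  17.5] yaw 1.61 F [ 0.7  6.3 11.6] w 32.7 gf 26.2
delta tool mm [157.8 -32.1   2.5]
```

carry_out:
  moves: [1, 0.027, 0.001, 0, 0, 1, 0.027, 0.001, 0, 0, 1, 0.027, 0.001, 0, 0, 1, 0.005, -0.0185, 0, 0, 1, 0.005, -0.0185, 0, 0, 1, 0.022, 0.001, 0, 0, 1, 0.022, 0.001, 0, 0, 1, 0.022, 0.001, 0, 0, 1, 0, 0, 0, 0, 1, 0, 0, 0, 0]

```text
clock: 24.78
tool_pos: [414.2, 129.5, 17.2]
orientation: [3.137, -0.001, 1.608]
ft_force: [0.0, 4.3, 7.5]
grip_width: 0.385
grip_force: 26.3
```

```bash
python3 -c "
from h import *
delta(500,131,15,1.608)"
```

```text
turn first -0.0
clk 24.8 tcp [414.2 129.5  17.2] yaw 1.608 F [0.  4.3 7.5] w 32.7 gf 26.3
delta tool mm [-1.7 85.8  2.2]
```

carry_out:
  moves: [1, -0.001, 0.02, 0, 0, 1, 0, 0.02, 0, 0, 1, 0, 0.02, 0, 0, 1, 0, 0.015, 0, 0, 1, 0, 0.01, 0, 0, 1, 0, 0.01, 0, 0, 1, 0, 0, 0, 0]

```text
clock: 25.65
tool_pos: [504.9, 133.0, 15.9]
orientation: [-3.137, -0.004, 1.607]
ft_force: [-8.1, 7.9, 10.0]
grip_width: 0.381
grip_force: 28.3
```

carry_out:
  moves: [1, 0.001, 0.01, 0, 0, 1, 0, 0.01, 0, 0, 1, 0, 0.01, 0, 0, 1, 0, 0.006, 0, 0, 1, 0, 0, 0, 0, -0.1, 0, 0, 0, 0, -0.1, 0, 0, 0, 0, -0.1, 0, 0, -0.03, 0, -0.1, 0, 0, -0.05, 0, -0.1, -0.045, 0, -0.05, 0, 0.39, -0.05, 0, -0.05, 0, 0.39, -0.05, 0, 0, 0]

```text
clock: 27.15
tool_pos: [551.2, -4.5, 191.5]
orientation: [3.131, 0.003, 1.609]
ft_force: [0.7, -0.3, -0.3]
grip_width: 0.305
grip_force: 0.0
```

```bash
python3 -c "
from h import *
t=blocks();s=manip.capture('scene')
cv2.imwrite('pics/f3.png',np.hstack([cv2.resize(t[150:260,190:260],(350,550),interpolation=2),cv2.resize(s[180:320,290:400],(432,550),interpolation=2)]))
delta(600,229.4,290,0.04)"
```

```text
blk [232 216  12  12 108] [238.  221.5] [541. 127.  34.]
turn first 1.563
clk 27.2 tcp [549.2  -7.1 187.7] yaw 1.603 F [ 0.4  0.9 -0.8] w 25.8 gf 0.0
delta tool mm [  60.2 -234.3 -102.3]
```

View pics/f3.png

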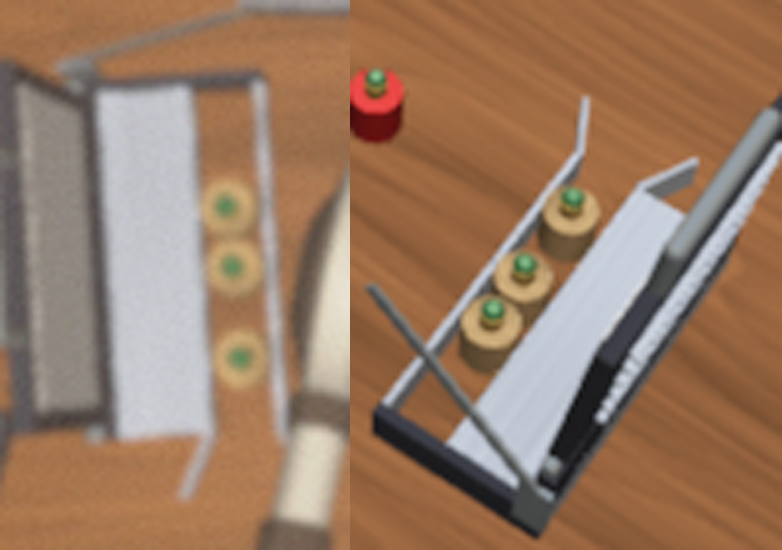

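All three blocks stand upright inside the straight part, at left-crop (228,208), (232,268) and (240,358). Next I'll fold the panel down.

carry_out:
  moves: [0.39, 0, 0, -0.05, 0.174, 0.39, 0, 0, -0.05, 0.174, 0.39, 0, 0, 0, 0.174, 0.39, 0, 0, 0, 0.174, 0.39, 0, 0, 0, 0.174, 0.39, 0, 0, 0, 0.174, 0.39, 0, 0, 0, 0.174, 0.39, 0, 0, 0, 0.174, 0.39, 0, 0, 0, 0.171, 0.39, 0, 0, 0, 0, 0.39, 0, 0, 0, 0]

```text
clock: 28.62
tool_pos: [547.9, -2.3, 285.9]
orientation: [-3.142, 0.0, 0.048]
ft_force: [-0.2, -0.5, -0.5]
grip_width: 0.305
grip_force: 0.0
```

```bash
python3 -c "
from h import *
delta(600,229.4,224,0.04)"
```

```text
turn first 0.008
clk 28.6 tcp [547.9  -2.3 285.9] yaw 0.048 F [-0.2 -0.5 -0.5] w 25.9 gf 0.0
delta tool mm [  61.3 -229.4   61.9]
```

carry_out:
  moves: [0.39, 0.0122, -0.0459, 0, 0.008, 0.39, 0.0122, -0.0459, 0, 0, 0.39, 0.0122, -0.0459, 0, 0, 0.39, 0.0122, -0.0459, 0, 0, 0.39, 0.0122, -0.0459, 0, 0, 0.39, 0, 0, 0, 0, 0.39, 0, 0, 0.03, 0, 0.39, 0, 0, 0, 0, 0.39, 0, 0, 0, 0]

```text
clock: 29.75
tool_pos: [600.4, 228.5, 256.9]
orientation: [3.142, -0.001, 0.037]
ft_force: [0.4, 0.1, -0.2]
grip_width: 0.303
grip_force: 0.0
```

```bash
python3 -c "
from h import *
delta(600,229.4,224,0.04)"
```

```text
turn first -0.003
clk 29.8 tcp [600.4 228.5 256.9] yaw 0.037 F [ 0.4  0.1 -0.2] w 25.8 gf 0.0
delta tool mm [-0.3 -0.9 32.9]
```

carry_out:
  moves: [0.39, 0, -0.001, 0.016, 0, 0.39, 0, 0, 0.016, 0, 0.39, 0, 0, 0, 0, 1, 0, 0, 0, 0, 1, 0, 0, 0, 0, 1, 0, 0, 0, 0, 1, 0, 0, 0, 0]
  grip_force: 40

```text
clock: 30.62
tool_pos: [599.9, 230.0, 223.9]
orientation: [3.141, 0.0, 0.037]
ft_force: [-0.9, -0.3, -3.7]
grip_width: 0.119
grip_force: 38.9
```

carry_out:
  moves: [1, 0, 0.0209, -0.0008, 0, 1, 0, 0.0207, 0.0018, 0, 1, 0, 0.0205, 0.0045, 0, 1, 0, 0.0197, 0.007, 0, 1, 0, 0.0186, 0.0095, 0, 1, 0, 0.0172, 0.0117, 0, 1, 0, 0.0137, 0.0119, 0, 1, 0, 0, 0, 0, 1, 0, 0, 0, 0]

```text
clock: 31.75
tool_pos: [605.6, 96.9, 177.7]
orientation: [3.139, -0.001, 0.036]
ft_force: [2.8, -3.3, 0.6]
grip_width: 0.115
grip_force: 40.1
```

```bash
python3 -c "
from h import *
delta(604,96.3,176.7,0.037)
s=manip.get_state()['tool_pos'];print(np.arctan2(s[2]-60,213-s[1]))"
```

```text
turn first -0.001
clk 31.8 tcp [605.6  96.9 177.7] yaw 0.036 F [ 2.8 -3.3  0.6] w 9.8 gf 40.1
delta tool mm [-1.6  0.5  1. ]
0.7922228810964952
```

carry_out:
  moves: [0.39, 0, 0, 0, 0, 0.39, 0, 0, 0, 0, 0.39, 0, 0, -0.03, 0, 0.39, 0, 0, -0.04, 0, 0.06, -0.0246, -0.0438, 0, 0, 0.06, -0.0246, -0.0438, 0, 0, 0.06, -0.0246, -0.0438, 0, 0, 0.06, -0.0246, -0.0438, 0, 0, 0.06, -0.0246, -0.0438, 0, 0, 0.06, 0, 0, 0, -0.1764, 0.06, 0, 0, 0, -0.1764, 0.06, 0, 0, 0, -0.1764]

```text
clock: 33.25
tool_pos: [473.3, 313.4, 248.0]
orientation: [3.142, 0.001, 0.573]
ft_force: [-0.1, 0.8, 0.9]
grip_width: 0.474
grip_force: 0.0
```

```bash
python3 -c "
from h import *
delta(474,311,150,1.271)
t=manip.capture('top');s=manip.capture('scene')
cv2.imwrite('pics/k1.png',np.hstack([cv2.resize(t[150:260,190:270],(400,550),interpolation=2),cv2.resize(s[180:320,290:390],(393,550),interpolation=2)]))"
```

```text
turn first -0.698
clk 33.2 tcp [473.3 313.4 248. ] yaw 0.573 F [-0.1  0.8  0.9] w 40.3 gf 0.0
delta tool mm [-2.   1.4 98. ]
```

View pics/k1.png

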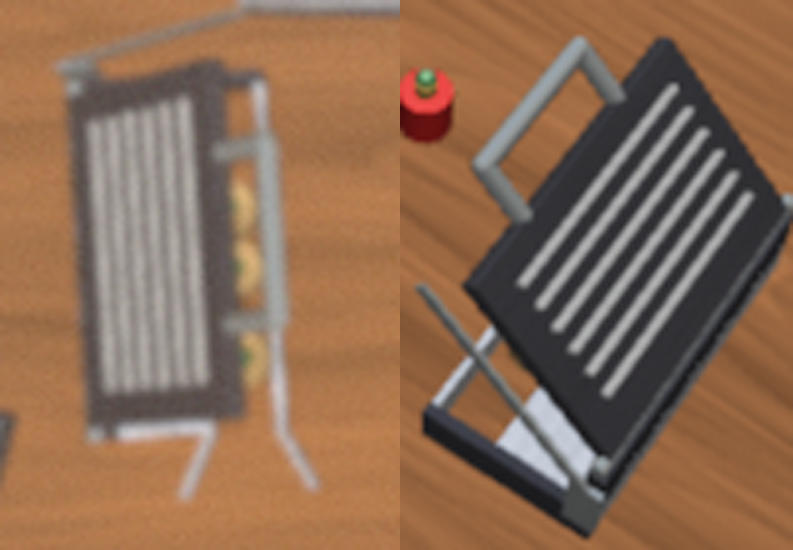

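The panel now leans roughly in line with the index arm. I'll check the bar's position by triangulation.

```bash
python3 -c "
from h import *
T=lambda x,y:(190+x/5,150+y/5)
S=lambda x,y:(290+x/3.93,180+y/3.93)
def q(s,t): return tri(*S(*s),*T(*t))
for n,s,t in(('near',(180,42),(278,325)),('far',(83,165),(266,145)),('pnear',(265,40),(240,415)),('pfar',(70,285),(218,62)),('hfar',(200,470),(75,88)),('armtip',(20,290),(240,12)),('armbase',(180,490),(75,70))): 
  p,e=q(s,t);print(n,p.round(1),e.round(1))
for th in(.7,.785,.87):
  a=np.array([602.5,213-165*np.cos(th),68+165*np.sin(th)]);u=np.array([45,1.8,0])
  print(th,[((proj('scene',a+k*u)-[290,180])*3.93).round(0) for k in(-1,1)],[((proj('top',a+k*u)-[190,150])*5).round(0) for k in(-1,1)])"
```

```text
near [554.4  93.4 185.2] 2.3
far [646.4  97.7 183. ] 2.7
pnear [508.1 117.9 157.9] 6.0
pfar [693.8 124.9 156.2] 4.5
hfar [696.7 216.7  63.9] 4.2
armtip [717.4 111.3 169.6] 4.2
armbase [709.1 215.7  58.7] 0.0
0.7 [array([160.,  50.]), array([ 64., 166.])] [array([294., 320.]), array([283., 146.])]
0.785 [array([176.,  47.]), array([ 80., 165.])] [array([274., 320.]), array([263., 144.])]
0.87 [array([194.,  47.]), array([ 97., 165.])] [array([252., 320.]), array([241., 142.])]
```

carry_out:
  moves: [0.06, 0, 0, 0, -0.1745, 0.06, 0, 0, 0, -0.1745, 0.06, 0, 0, 0, -0.1745, 0.06, 0, 0, 0, -0.1745, 0.06, -0.001, -0.031, 0.04, 0, 0.06, 0, 0, 0.05, 0, 0.06, 0, 0, 0, 0, 0.06, 0, 0, 0, 0]

```text
clock: 34.35
tool_pos: [445.2, 322.0, 160.3]
orientation: [3.14, -0.001, 1.262]
ft_force: [0.0, 0.3, 0.5]
grip_width: 0.467
grip_force: 0.0
```

```bash
python3 -c "
from h import *
delta(443,322,102,1.271)
t=manip.capture('top');s=manip.capture('scene')
cv2.imwrite('pics/k2.png',np.hstack([cv2.resize(t[210:290,140:220],(350,350),interpolation=2),cv2.resize(s[190:290,390:490],(400,400),interpolation=2)[:350]]))"
```

```text
turn first -0.009
clk 34.4 tcp [445.2 322.  160.3] yaw 1.262 F [0.  0.3 0.5] w 39.7 gf 0.0
delta tool mm [-0.6 -2.1 58.3]
```

View pics/k2.png

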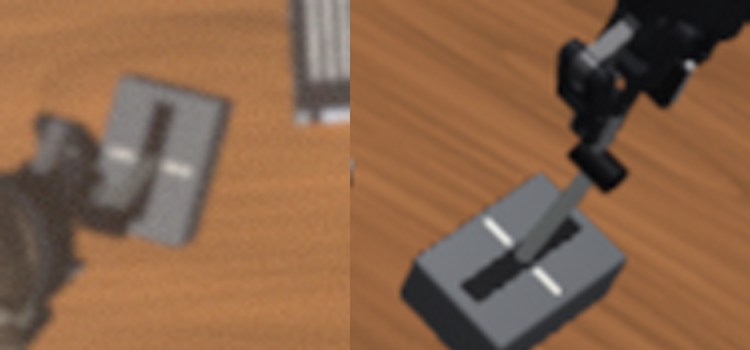

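The fingers hang just above the black grip at right-crop (598,168), and the ticks are at (500,233) and (545,280).

carry_out:
  moves: [0.06, 0, -0.002, 0.025, 0, 0.06, 0, 0, 0.02, 0, 0.06, 0, 0, 0.011, 0, 0.06, 0, 0, 0, 0, 1, 0, 0, 0, 0, 1, 0, 0, 0, 0, 1, 0, 0, 0, 0]
  grip_force: 25

```text
clock: 35.33
tool_pos: [442.9, 322.7, 103.9]
orientation: [3.14, -0.001, 1.264]
ft_force: [-1.6, -0.2, 6.3]
grip_width: 0.2
grip_force: 24.4
```

```bash
python3 -c "
from h import *
T=lambda x,y:onplane('top',140+x/4.375,210+y/4.375,45).round(1)
S=lambda x,y:onplane('scene',390+x/4,190+y/4,45).round(1)
print([T(*p) for p in((122,153),(178,170),(127,75),(232,100),(190,245))])
print([S(*p) for p in((137,220),(209,293),(150,233),(195,280),(190,173),(277,260),(65,262),(150,348))])
delta(472.5,312.5,106,1.271)"
```

```text
[array([479.4, 328.6,  45. ]), array([467.2, 292.1,  45. ]), array([530.5, 324.7,  45. ]), array([512.1, 256.1,  45. ]), array([418. , 284.9,  45. ])]
[array([463.3, 287.8,  45. ]), array([479.6, 341.8,  45. ]), array([466.2, 297.7,  45. ]), array([477.1, 331.8,  45. ]), array([417.5, 296.4,  45. ]), array([437.8, 361.7,  45. ]), array([511.6, 269.6,  45. ]), array([529.1, 332.7,  45. ])]
turn first -0.007
clk 35.3 tcp [442.9 322.7 103.9] yaw 1.264 F [-1.6 -0.2  6.3] w 17.0 gf 24.4
delta tool mm [-1.  31.3 -2.1]
```

carry_out:
  moves: [1, 0, 0.009, -0.0037, 0, 1, 0, 0.009, -0.0026, 0, 1, 0, 0.008, -0.0014, 0, 1, 0, 0.008, -0.0007, 0, 1, 0, 0, 0, 0, 1, 0, 0, 0, 0]

```text
clock: 36.08
tool_pos: [474.7, 312.5, 111.4]
orientation: [3.141, -0.001, 1.264]
ft_force: [-1.6, 3.1, 4.2]
grip_width: 0.199
grip_force: 25.1
```

```bash
python3 -c "
from h import *
s=manip.get_state();p=s['tool_pos'];print(p[0]*.955-p[1]*.296,p[2])
delta(472.5,312.5,112,1.271)
S=manip.capture('scene');T=manip.capture('top')
cv2.imwrite('pics/k3.png',np.hstack([cv2.resize(T[210:290,140:220],(350,350),interpolation=2),cv2.resize(S[190:290,390:490],(400,400),interpolation=2)[:350]]))
"
```

```text
360.87519691345625 111.4434373402798
turn first -0.007
clk 36.1 tcp [474.7 312.5 111.4] yaw 1.264 F [-1.6  3.1  4.2] w 16.9 gf 25.1
delta tool mm [-0.7 -2.1 -0.6]
```

carry_out:
  moves: [0.06, 0, 0, 0, 0, 0.06, 0, 0, 0, 0, 0.06, 0, 0, -0.03, 0, 0.06, 0, 0, -0.05, 0, 0.06, 0, 0, -0.05, 0, 0.06, -0.02, -0.05, 0, 0, 0.06, -0.02, -0.05, 0, 0, 0.06, -0.02, -0.05, 0, 0, 0.06, 0, 0, 0, 0]

```text
clock: 37.3
tool_pos: [310.4, 299.5, 239.9]
orientation: [-3.141, 0.001, 1.266]
ft_force: [-0.1, 0.1, -0.5]
grip_width: 0.473
grip_force: 0.0
```

```bash
python3 -c "
from h import *
delta(472.5,312.5,112)
S=manip.capture('scene');T=blocks()
cv2.imwrite('pics/k4.png',np.hstack([cv2.resize(T[200:280,140:220],(400,400),interpolation=2),cv2.resize(S[190:290,370:470],(400,400),interpolation=2)]))
P=np.array([473.5,312,45])
for a in(-.1,0,.1):
  g=P+75*np.array([.955*np.sin(a),-.296*np.sin(a),np.cos(a)])
  print(a,((proj('top',g)-[140,200])*5).round(1),((proj('scene',g)-[370,190])*4).round(1))
print(((proj('top',P)-[140,200])*5).round(1),((proj('scene',P)-[370,190])*4).round(1))
"
```

```text
clk 37.3 tcp [310.4 299.5 239.9] yaw 1.266 F [-0.1  0.1 -0.5] w 40.2 gf 0.0
delta tool mm [ 61.2 150.8 127.7]
blk [236 187   6  10  49] [238.3 191.5] [629. 124.  34.]
blk [237 207   7  22  84] [239.9 218.4] [550. 121.  34.]
-0.1 [127.3 255.3] [291.3 179.8]
0 [131.1 241.8] [281.2 186.4]
0.1 [135.3 228.3] [270.7 193.8]
[168.5 234.3] [246.3 255.9]
```

View pics/k4.png

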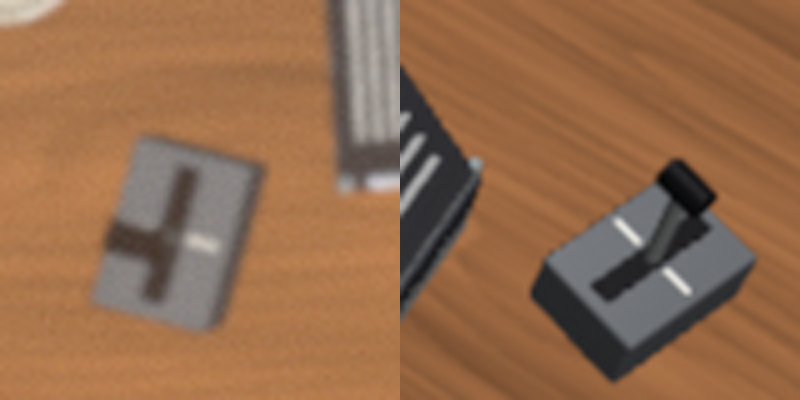

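The lever's grip is at right-crop (686,187). Straight up predicts (287,187) in that half, and 286 was measured, so it is upright. The row and the panel are unchanged, so I'm handing in.

```bash
python3 -c "
from h import *
print(manip.job_done())"
```

```text
the job is handed in; nothing more can be done
None
```

I handed the job in at about 37 s: all three wooden blocks stand in single file between the rails, the panel is back down at about 45 degrees in line with the index arm, and the dimmer lever is straight up. These readings are from the camera, and no verdict came back.

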